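Pin the guide arm and hold the probe centred in its sleeve

ROBOT

A 7-joint arm with a two-finger parallel gripper is mounted at the origin on the work surface. World frame = base frame: x ahead of the robot, y to its left, z up, the work surface at z = 0. Lengths are in m, angles in rad, forces in N, time in s.
With the tool pointing down it reaches from about 0.4 to 0.85 m from the base axis. Payload 4.5 kg.
Tool frame: the origin (TCP) lies midway between the tips of the shut fingers; the grasp point (between the pads) lies 19 mm behind it; z points along the fingers, y is the direction in which the jaws open and shut (so a half turn about z gives the same grasp; the last joint's range is limited). The gripper opens to 88 mm and grips with 3 to 60 N. Pads are 18 mm wide; open, the fingers measure 123 mm over their backs; the gripper's body (75 mm by 187 mm) begins 45 mm behind the grasp point.
Start: joints at [1.145, 0.689, -0.195, 1.565, 0.157, 0.902, -0.215], TCP at [0.277, -0.56, 0.239] pointing down, gripper open.
Joint ranges: [-3.01, 3.01], [-0.46, 2.08], [-1.47, 1.51], [0.13, 2.56], [-1, 4.14], [0.04, 2.09], [-2.66, 2.66]. Speed limits (rad/s): [2.57, 2.57, 3.14, 3.14, 3.14, 3.14, 3.14].

INTERFACE

Orientations are given as a unit quaternion [x, y, z, w].
In Python, from plant import r gives the robot as it stands. The module is installed in compiled form; this text tells all that it offers.
- The arm moves only by the shell command python3 -m jog 'ROWS' [FORCE]. ROWS is JSON, a list of rows, each an object with "translation": the shift along the tool's x, y, z in units of 40 mm (1.0 is 40 mm), a list of three; "twist": the turn about the tool's z in units of 6 degrees (1.0 is 6 degrees); "claw": the opening in per cent of the stroke, from 0 (shut) to 100 (fully open). A call has 1 to 20 rows; each row shifts and turns the commanded pose from where the row before left it, along the tool's axes as they then stand; what a row does not reach is not made up. A row lasts 1/12 s, in which the tool goes at most 41.7 mm and 7.16 degrees, less where a joint would pass 70% of its speed; a pose out of reach is approached as far as the arm can. A call is refused whole if a number of a shift passes 1 or a number of a turn 1, either way. A call with a gripper value outside its range is refused whole. The fingers move at their own pace and stop on an object; FORCE is the grip in N (left out, the last holds). Time passes only in rows, so rows that do not move let the fingers close. It gives the time, the measured TCP pose, the force and the opening at its end, in the units of the state.
- r.get_state(): the state, without advancing time (a new reading comes with each control period).
- r.snapshot(name): name is "side" or "top"; returns a dict with "img" (400x640x3 uint8, red, green, blue), "fx", "fy", "cx", "cy" (pixels), "origin" and "rotation" of the camera in the world. Camera axes: x right, y up, looking along -z (the intrinsics and any distortion apply to the point x, -y, -z); pixel columns grow to the right and rows downward; lengths in m; the calibration is good to about 2 mm. A picture is of the moment at which its call begins. There is no depth.
- r.finish_job(): hands the job in, once; it reports no verdict.
Trained networks look in the newest picture that a camera, given by its name, has taken for a name from the list of things; names that differ only in an ending like _2 or _b are one class to them, and where a whole thing is asked for, a point or a joint stands for the part that bears it (a point fixed in the world has none). Each returns a list of dicts, best first, with "confidence" (0 to 1); they miss things now and then, are a little off and sometimes report something else, mostly with a low value. They report only what shows in the picture. A call takes as long as a camera call. They do not tell look-alikes from the thing itself.
- r.spot_in(label, camera): "rect" ([left, top, right, bottom] in pixels, round what is visible of it).
- r.spot_point(label, camera): "location" ([row, column] in pixels: a listed point, or the origin of a listed thing).
The state is a dict: "clock": time; "q": joint angles; "qd": joint speeds; "joint_torque": joint torques, N m; "tool_pos": TCP position; "eef_rot": TCP orientation; "contact_force": force on the tool from outside, world axes, zero at the start; "moment": the same for the moment, N m; "opening": opening from 0.0 (shut) to 1.0 (fully open).
Only numpy, scipy, OpenCV 4.12 (cv2) and the standard library are available. Lean on these libraries where they do the work, as an engineer would, in place of code of your own. Each camera call takes 0.05 s, during which the arm holds its last target. There are 200 camera calls.

TASK

On the paint-shop bench, lock the guide arm of the probe station: take the headed pin from its block, push it down through the lined-up fork and lug holes until its collar is fully seated, and let go of it. Then take the probe rod out of its rack by the handle and lower it upright through the guide sleeve, never touching the sleeve or any other part of the station with it, until its tip hangs about halfway down inside the empty tin, for a zero reading. Finish while still holding it there, centred and still, and leave the hardener can, tape roll and sanding block alone.

Things in the scene. Friction and masses are not known exactly. Their poses are not given: they have to be found in the camera images.
- station: Fixed probe station, at any yaw: blue base 110 x 270 x 12 mm (x, y, z), origin at the centre of its underside on the bench. A blue post with a fork at +y (pin hole at x 0, y +60 mm), an aluminium guide arm at z 95-112 mm running to -y, a guide sleeve at its end (x 0, y -60 mm), an open tin under the sleeve. Nothing rises above z 122 mm but the pin once it is in.
- pin_hole (a point): Centre of the top mouth of the vertical 16 mm hole through the upper fork plate, the arm's lug and the lower fork plate (37 mm in all, already lined up); on the fork's top face (40 x 50 mm), 122 mm above the bench; axes as the station's.
- sleeve_mouth (a point): Centre of the top mouth of the vertical guide sleeve: bore 24 mm, outside 40 mm, 30 mm long, mouth 116 mm above the bench; axes as the station's. Below it, on the same axis, stands the fixed empty tin, 76 mm across, rim 34 mm and inner floor 101 mm below this point; half depth of the tin is 67 mm below it.
- pin: Loose steel pin, 90 g, upright in its block. Shank 12 mm thick, 50 mm long, foot tapered over 4 mm; collar 26 mm wide from 50 to 55 mm; round grip knob 18 mm wide from 55 to 90 mm. Origin at the foot's end, z axis up along the pin. Slides freely in the holes; seated, the collar lies on the fork's top face and the origin is 50 mm below pin_hole.
- probe: Loose probe rod (70 to 140 g) hanging upright in its rack. Round steel rod 10 mm thick, 105 mm long; collar 30 mm wide from 105 to 109 mm; square black handle 20 x 20 mm (faces along its x and y axes) from 109 to 163 mm. Origin at the tip, z axis up along the rod to the handle.
- pin_block: Fixed grey block 60 x 60 x 56 mm with a 16 mm hole through its centre, where the pin stands with its collar on the top. Origin at the centre of its underside. The block and the rack may change places.
- rack: Fixed grey probe rack: base 80 x 80 mm, four thin posts and a top plate 64 x 64 x 10 mm whose upper face is 120 mm above the bench, with a 16 mm hole through its centre; the probe hangs by its collar on this plate, its tip 15 mm above the bench. Origin at the centre of the underside.
- hardener: Loose closed can, 60 mm across, 110 mm tall; origin at the centre of its underside. Not to be moved.
- tape: Loose tape roll lying flat, 100 mm across, 25 mm tall; origin at the centre of its underside. Not to be moved.
- sander: Loose hand sanding block, 70 x 120 x 36 mm, lying flat; origin at the centre of its underside. Not to be moved.
There are look-alikes about, which are no part of the job. Leave any blue or yellow look-alike of the pin alone.

How it is judged:
On the way, in this order (a step that is already met when the one before it is completed fails the run):
1. the pin is seated in fork and lug and let go (z of pin in the frame of pin_hole below -0.047 m and horizontal distance between pin and pin_hole below 0.005 m and angle between pin's own z axis and vertical below 0.1 rad and contact force between the fingers and pin below 0.1 N), for 0.3 s.
2. the probe hangs from the fingers inside the sleeve, centred, its tip about halfway down the tin (z of probe in the frame of sleeve_mouth between -0.085 and -0.049 m and horizontal distance between probe and sleeve_mouth below 0.004 m and angle between probe's own z axis and vertical below 0.06 rad and contact force between the fingers and probe above 1 N), for 0.5 s.
At the end, for the whole second after the job is handed in: Pin upright, collar within 3 mm of the fork, untouched. Probe held by the fingers alone, under 10 mm/s, tip 49 to 85 mm below the sleeve mouth (half depth of the tin within 18 mm) and within 4 mm of its axis, tilt under 0.06 rad, not touching the station (all of step 2 and z of pin in the frame of pin_hole below -0.047 m and horizontal distance between pin and pin_hole below 0.005 m and angle between pin's own z axis and vertical below 0.1 rad and contact force between the arm and pin below 0.1 N and contact force between probe and station below 0.05 N and linear speed of probe below 0.01 m/s); the arm keeps its last pose, push and grip.
It fails at once if the probe touches the sleeve, tin or any part of the station (contact force between probe and station above 0.3 N).
It fails at once if the hardener can, tape roll or sanding block is moved more than 20 mm (distance of any of hardener, tape, sander from where it was at the start of the episode above 0.02 m).
It also fails if it takes over 72 s, if anything falls off the work surface, if the arm or the gripper's body presses on something with over 40 N, if the wrist force passes 120 N, or if a joint passes its speed limit or range.

## Working session

There is one attempt and no reset: what is moved stays moved. The work goes in short steps, Python scripts to look and compute and a shell command to move; the robot and the scene stay as the last step left them, time stands still between calls to the robot, and variables do not carry over. Pictures are saved under pics/ and viewed, about 8 in all and at most 12, crops included, and the job is handed in when it is done.

```bash
mkdir -p pics; cat > h.py <<'E'
from plant import r
import numpy as np, cv2
from scipy.spatial.transform import Rotation as R
def proj(s,p):
    c=np.array(s["rotation"]).T@(np.array(p)-np.array(s["origin"])) if np.array(s["rotation"]).shape==(3,3) else R.from_quat(s["rotation"]).inv().apply(np.array(p)-np.array(s["origin"]))
    return np.array([s["cx"]+s["fx"]*c[0]/-c[2], s["cy"]+s["fy"]*(-c[1])/-c[2]])
def ray(s,u,v):
    d=np.array([(u-s["cx"])/s["fx"],-(v-s["cy"])/s["fy"],-1.])
    M=np.array(s["rotation"]); M=M if M.shape==(3,3) else R.from_quat(M).as_matrix()
    return np.array(s["origin"]),M@d
def atz(s,u,v,z):
    o,d=ray(s,u,v); return o+d*(z-o[2])/d[2]
def save(s,n,crop=None,k=1):
    im=s["img"][:,:,::-1]
    if crop: a,b,c,d=crop; im=im[b:d,a:c]
    cv2.imwrite("pics/"+n,cv2.resize(im,None,fx=k,fy=k,interpolation=cv2.INTER_CUBIC))
E
python3 - <<'E'
from h import *
for c in("top","side"):
    s=r.snapshot(c); save(s,c+"0.png")
    print(c,{k:v for k,v in s.items() if k!="img"})
    for l,z in(("station",0),("pin_hole",.122),("sleeve_mouth",.116),("pin",.006),("probe",.015),("pin_block",0),("rack",0),("hardener",0),("tape",0),("sander",0)):
        for q in r.spot_point(l,c)[:3]:
            v,u=q["location"]; print(l,round(q["confidence"],2),[round(u),round(v)],atz(s,u,v,z).round(3))
print(r.get_state())
E
cd pics; python3 -c "
import cv2,numpy as np
cv2.imwrite('a.png',cv2.resize(np.vstack([cv2.imread('top0.png'),cv2.imread('side0.png')]),(480,600)))"
```

```text
top {'fx': 374.8126400972799, 'fy': 374.8126400972799, 'cx': 318.8575235902653, 'cy': 199.85020868089265, 'origin': array([ 0.51166625, -0.0280855 ,  1.21592624]), 'rotation': array([ 0.0333108 , -0.03365459, -0.70429227,  0.70832913])}
station 0.82 [319, 216] [ 0.574 -0.029  0.   ]
pin_hole 0.59 [304, 235] [0.513 0.014 0.122]
sleeve_mouth 0.33 [407, 166] [ 0.717 -0.291  0.116]
pin 0.62 [413, 244] [ 0.487 -0.33   0.006]
pin 0.54 [220, 166] [0.735 0.296 0.006]
pin 0.46 [386, 249] [ 0.469 -0.244  0.006]
probe 0.44 [223, 233] [0.517 0.277 0.015]
pin_block 0.75 [411, 248] [ 0.473 -0.327  0.   ]
rack 0.67 [224, 231] [0.526 0.279 0.   ]
hardener 0.82 [406, 168] [ 0.736 -0.315  0.   ]
tape 0.92 [216, 165] [0.741 0.312 0.   ]
sander 0.9 [320, 140] [ 0.827 -0.032  0.   ]
sander 0.56 [411, 243] [ 0.489 -0.325  0.   ]
side {'fx': 370.7576714375589, 'fy': 370.7576714375589, 'cx': 317.4182733341432, 'cy': 199.32346622577123, 'origin': array([ 0.46109874, -0.6461395 ,  0.74089381]), 'rotation': array([ 0.37788269, -0.05327211, -0.12736119,  0.91550308])}
station 0.86 [289, 231] [ 0.56  -0.028  0. 
[... 577 characters left out ...]
.043 0.   ]
{'clock': 1.1, 'q': array([ 1.14480862,  0.68910303, -0.19462745,  1.56528686,  0.15730118,
        0.90250824, -0.21513171]), 'qd': array([ 0.00065535,  0.00163385, -0.00231458, -0.00191337,  0.00043466,
        0.00032312, -0.00266487]), 'joint_torque': array([-6.18984777e-04, -5.27497172e+01, -1.26674093e+00, -1.53745186e+01,
       -5.17843023e-02, -5.83146139e-04,  3.44785678e-05]), 'tool_pos': array([ 0.27739654, -0.56009774,  0.23874503]), 'eef_rot': array([9.73689340e-01, 2.27879504e-01, 2.25553394e-05, 3.49257759e-05]), 'contact_force': array([-0.32596333,  1.1161694 ,  0.07704733]), 'moment': array([ 0.01090264, -0.05756942,  0.00155263]), 'opening': 0.9980938875061992}
```

View pics/top0.png

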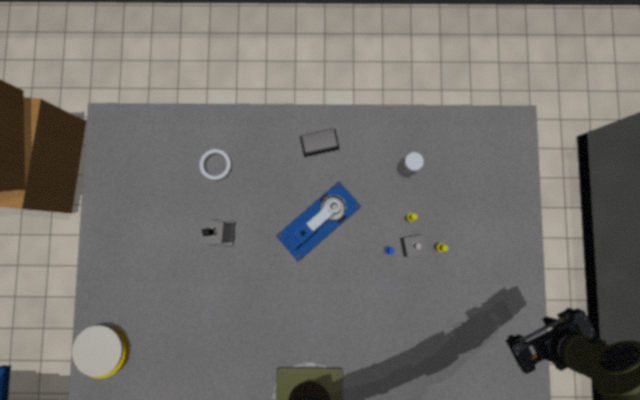

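View pics/side0.png

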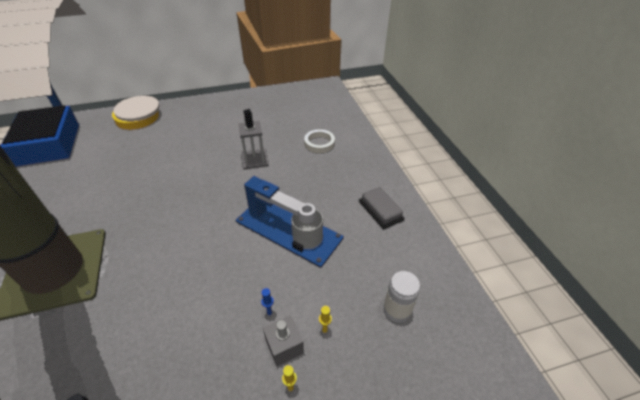

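```bash
cat > m.py <<'E'
from h import *
from scipy.optimize import least_squares
import itertools
t=r.snapshot("top"); s=r.snapshot("side")
def crop(S,a,b,w=100,h=75): return cv2.resize(S["img"][b:b+h,a:a+w,::-1],(400,300),interpolation=cv2.INTER_CUBIC)
cv2.imwrite("pics/c1.png",np.vstack([np.hstack([crop(t,270,180),crop(s,235,170,120,90)]),np.hstack([crop(t,375,205),crop(s,245,280)])]))
# blue mask of the base: soft silhouette fit in both views
res=[]
def mask(S,box):
    hsv=cv2.cvtColor(S["img"],cv2.COLOR_RGB2HSV); m=((hsv[...,0]>100)&(hsv[...,0]<125)&(hsv[...,1]>130)).astype(np.uint8)
    k=np.zeros_like(m); a,b,c,d=box; k[b:d,a:c]=m[b:d,a:c]; return k
mt=mask(t,(265,170,375,270)); ms=mask(s,(225,170,355,270))
print(mt.sum(),ms.sum())
def pts(box,x,y,yaw):
    c,s_=np.cos(yaw),np.sin(yaw)
    return [np.array([x+c*a-s_*b,y+s_*a+c*b,z]) for a,b,z in box]
base=[(a,b,z) for a in(-.055,.055) for b in(-.135,.135) for z in(0,.012)]
def sil(S,P,k=8):
    q=np.array([proj(S,p) for p in P]).astype(np.float32)
    h=cv2.convexHull(q)[:,0]; return h
def cost(p,verbose=0):
    # hull edges of the mask points vs. predicted hull: compare mask hull support function
    e=[]
    for S,m in((t,mt),):
        ys,xs=np.nonzero(m); X=np.c_[xs,ys]
        h=sil(S,pts(base,*p))
        for th in np.linspace(0,2*np.pi,73)[:-1]:
            d=np.array([np.cos(th),np.sin(th)]); e.append((h@d).max()-(X@d).max()-.5*0)
    return np.array(e)
best=min((least_squares(cost,[.56,-.028,y0],loss="soft_l1") for y0 in(.6,1.2,-.6,0)),key=lambda o:o.cost)
print("station top-fit",best.x,best.cost)
x,y,w=best.x
for n,yy,z in(("hole",.06,.122),("sleeve",-.06,.116)):
    P=np.array([x-np.sin(w)*yy,y+np.cos(w)*yy,z]); print(n,P.round(4),proj(t,P).round(1),proj(s,P).round(1))
def tri(a,b):
    o1,d1=ray(t,*a);o2,d2=ray(s,*b);A=np.c_[d1,-d2];k=np.linalg.lstsq(A,o2-o1,rcond=None)[0]
    p,q=o1+k[0]*d1,o2+k[1]*d2;return (p+q)/2,np.linalg.norm(p-q)
for l in("pin_hole","sleeve_mouth","pin","probe","pin_block","rack"):
    for c,S in(("top",t),("side",s)):
        print(l,c,[([round(v,1) for v in q["location"][::-1]],round(q["confidence"],2)) for q in r.spot_point(l,c)[:3]],[[round(v) for v in q["rect"]] for q in r.spot_in(l,c)[:3]])
E
python3 m.py
```

```text
1816 2667
station top-fit [ 0.56000001 -0.028       0.60000001] 140.5148233432768
hole [0.5261 0.0215 0.122 ] [301.6 230.4] [267.9 186.5]
sleeve [ 0.5939 -0.0775  0.116 ] [335.5 207.5] [305.  211.2]
pin_hole top [([306.3, 235.0], 0.84)] [[281, 185, 358, 261]]
pin_hole side [([268.4, 186.0], 0.86)] [[238, 177, 345, 269]]
sleeve_mouth top [([332.8, 205.4], 0.71)] [[276, 181, 364, 261]]
sleeve_mouth side [([309.5, 206.1], 0.92)] [[360, 187, 402, 229], [236, 179, 347, 265]]
pin top [([405.4, 219.3], 0.48), ([384.4, 248.0], 0.41), ([435.0, 248.3], 0.39)] [[414, 239, 424, 252]]
pin side [([267.8, 315.1], 0.67), ([326.0, 332.8], 0.56), ([290.6, 389.6], 0.55)] [[261, 286, 274, 316], [275, 319, 293, 343], [319, 306, 329, 332]]
probe top [([222.7, 232.3], 0.48)] [[278, 181, 358, 262]]
probe side [([249.3, 158.6], 0.48)] [[241, 110, 256, 157]]
pin_block top [([218.8, 234.3], 0.62), ([408.2, 246.8], 0.56)] [[400, 234, 424, 257]]
pin_block side [([285.1, 346.8], 0.71)] [[262, 316, 303, 367]]
rack top [([221.5, 229.4], 0.59)] [[200, 218, 234, 246]]
rack side [([252.1, 163.8], 0.68), ([288.6, 230.1], 0.21)] [[239, 123, 268, 168]]
```

View pics/c1.png

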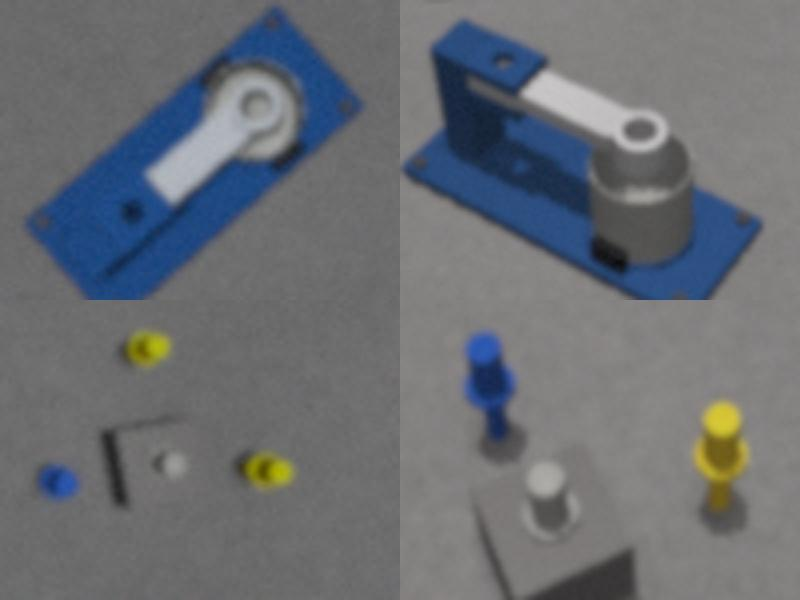

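```bash
sed -i 's/q=np.array(\[proj(S,p) for p in P\]).astype(np.float32)/return np.array([proj(S,p) for p in P])/' m.py
cat > m2.py <<'E'
from m import *
def c2(p):
    x,y,w=p;e=[]
    for yy,z,a,b in((.06,.122,(302.6,232.4),(266.2,187.7)),(-.06,.116,(334.1,205.4),(306.6,208.4))):
        P=[x-np.sin(w)*yy,y+np.cos(w)*yy,z]; e+=list(proj(t,P)-a)+list(proj(s,P)-b)
    return np.array(e)
for f,n in((cost,"hull"),(c2,"pts"),(lambda p:np.r_[cost(p)/3,c2(p)],"both")):
    o=least_squares(f,[.56,-.028,.75],loss="soft_l1"); x,y,w=o.x
    print(n,o.x.round(4),o.cost,[np.round([x-np.sin(w)*k,y+np.cos(w)*k],4) for k in(.06,-.06)])
print(c2(o.x).round(1))
print("hole tri",tri((302.6,232.4),(266.2,187.7)),"sleeve",tri((334.1,205.4),(306.6,208.4)))
print("pin top",tri((418.1,245.6),(281.1,323.4)),atz(t,418.1,245.6,.096),atz(s,281.1,323.4,.096))
cv2.imwrite("pics/c2.png",np.hstack([crop(t,180,200),crop(s,205,95)]))
E
python3 m2.py|grep -v "location\|\[(\["
```

```text
1815 2671
station top-fit [ 0.55981321 -0.02638082  0.71235016] 103.67407773496448
hole [0.5206 0.019  0.122 ] [302.4 232.3] [265.8 187.6]
sleeve [ 0.599  -0.0718  0.116 ] [333.6 205.7] [306.5 209.1]
hull [ 0.5598 -0.0264  0.7124] 103.67407820220905 [array([0.5206, 0.019 ]), array([ 0.599 , -0.0718])]
pts [ 0.5603 -0.0266  0.7175] 0.3719513119714626 [array([0.5209, 0.0186]), array([ 0.5998, -0.0718])]
both [ 0.5601 -0.0265  0.7209] 18.558878178528108 [array([0.5205, 0.0185]), array([ 0.5997, -0.0716])]
[-0.  -0.1 -0.4  0.1 -0.6  0.1  0.2  0.5]
hole tri (array([0.52085326, 0.01835286, 0.12212642]), np.float64(0.0011615367924408873)) sleeve (array([ 0.59932569, -0.07307826,  0.11951593]), np.float64(0.0008567155112503082))
pin top (array([ 0.48417304, -0.32261784,  0.09996087]), np.float64(0.0013427562060745464)) [ 0.48340384 -0.32360948  0.096     ] [ 0.48498885 -0.3206744   0.096     ]
```

View pics/c2.png

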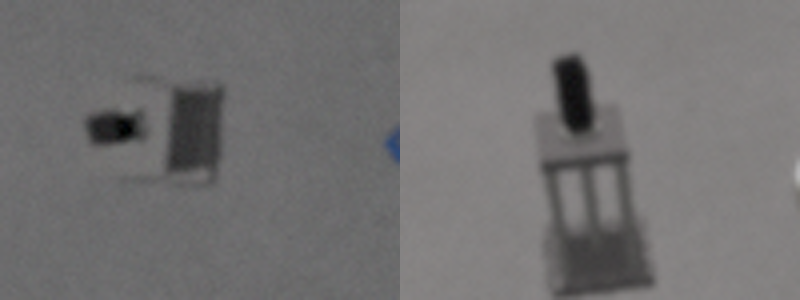

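```bash
cat > d.py <<'E'
from h import *
import sys
def go():
    x,y,z,w=map(float,sys.argv[1:5]); st=r.get_state(); Q=R.from_quat(st["eef_rot"]); M=Q.as_matrix()
    yaw=np.arctan2(M[1,0],M[0,0]); W=np.array([[np.cos(yaw),np.sin(yaw),0],[np.sin(yaw),-np.cos(yaw),0],[0,0,-1]])
    e=np.array([x,y,z])-st["tool_pos"]
    print("t",st["clock"],"pos",st["tool_pos"].round(4),"yaw",yaw.round(4),"tilt",np.arccos(-M[2,2]).round(4),"F",st["contact_force"].round(1),"open",round(st["opening"],3))
    print("units",(W.T@e/.04).round(3),"twist",((yaw-w)/np.radians(6)).round(2))
if __name__=="__main__": go()
E
python3 - <<'E'
from h import *
t=r.snapshot("top");s=r.snapshot("side")
f=lambda S,a,b,x0,y0,z:atz(S,x0+a/4-.375,y0+b/4-.375,z)
print("handle top",f(t,101,129,180,200,.178),f(s,169,62,205,95,.178))
print("handle bottom side",f(s,180,129,205,95,.124))
# shaded base corners region & plate edges
for a,b in((175,88),(168,170),(222,85),(213,180)): print(f(t,a,b,180,200,.012))
for a,b,z in((143,165,.12),(228,155,.12),(137,120,.12),(220,106,.12)): print("plate",f(s,a,b,205,95,z))
E
python3 -m jog '[{"translation":[0,0,0],"twist":0.88,"claw":50},{"translation":[0,0,0],"twist":0.88,"claw":50},{"translation":[0,0,0],"twist":0.88,"claw":50},{"translation":[0,0,0],"twist":0.88,"claw":50},{"translation":[0,0,0],"twist":0.88,"claw":50},{"translation":[0.47,-0.54,0.2],"twist":0,"claw":50},{"translation":[0.47,-0.54,0.2],"twist":0,"claw":50},{"translation":[0.47,-0.54,0.2],"twist":0,"claw":50},{"translation":[0.47,-0.54,0.2],"twist":0,"claw":50},{"translation":[0.47,-0.54,0.2],"twist":0,"claw":50},{"translation":[0.47,-0.54,0.2],"twist":0,"claw":50},{"translation":[0.47,-0.54,0.2],"twist":0,"claw":50},{"translation":[0.47,-0.54,0.2],"twist":0,"claw":50},{"translation":[0.47,-0.54,0.2],"twist":0,"claw":50},{"translation":[0.47,-0.54,0.2],"twist":0,"claw":50},{"translation":[0.47,-0.54,0.2],"twist":0,"claw":50},{"translation":[0,0,0],"twist":0,"claw":50},{"translation":[0,0,0],"twist":0,"claw":50}]' 15
python3 d.py .4842 -.3222 .065 0
```

```text
handle top [0.51974503 0.28561619 0.178     ] [0.52080571 0.28751156 0.178     ]
handle bottom side [0.52117419 0.28452405 0.124     ]
[0.55413494 0.27757889 0.012     ]
[0.48874919 0.28121717 0.012     ]
[0.55675396 0.2399538  0.012     ]
[0.48102828 0.24510024 0.012     ]
plate [0.48952831 0.25296765 0.12      ]
plate [0.54981754 0.24862612 0.12      ]
plate [0.49275149 0.31078891 0.12      ]
plate [0.55482298 0.31246083 0.12      ]
clock: 5.3
tool_pos: [0.4858, -0.3205, 0.1503]
eef_rot: [1.0, 0.002, 0.0, -0.001]
contact_force: [-1.1, -0.8, -0.2]
opening: 0.501
t 5.3 pos [ 0.4858 -0.3205  0.1503] yaw 0.0035 tilt 0.0013 F [-1.1 -0.8 -0.2] open 0.501
units [-0.04   0.042  2.132] twist 0.03
```

```bash
python3 -m jog '[{"translation":[-0.04,0.04,0.4],"twist":0.03,"claw":50},{"translation":[0,0,0.4],"twist":0,"claw":50},{"translation":[0,0,0.4],"twist":0,"claw":50},{"translation":[0,0,0.4],"twist":0,"claw":50},{"translation":[0,0,0.35],"twist":0,"claw":50},{"translation":[0,0,0.18],"twist":0,"claw":50},{"translation":[0,0,0],"twist":0,"claw":50},{"translation":[0,0,0],"twist":0,"claw":0},{"translation":[0,0,0],"twist":0,"claw":0},{"translation":[0,0,0],"twist":0,"claw":0},{"translation":[0,0,0],"twist":0,"claw":0},{"translation":[0,0,0],"twist":0,"claw":0},{"translation":[0,0,0],"twist":0,"claw":0}]' 15
python3 d.py .4842 -.3222 .065 0
```

```text
clock: 6.38
tool_pos: [0.4833, -0.3243, 0.0663]
eef_rot: [1.0, -0.002, 0.001, 0.0]
contact_force: [-0.1, 0.5, 4.3]
opening: 0.196
t 6.3833 pos [ 0.4833 -0.3243  0.0663] yaw -0.0039 tilt 0.0011 F [-0.1  0.5  4.3] open 0.196
units [ 0.023 -0.053  0.033] twist -0.04
```

```bash
python3 -m jog '[{"translation":[0,0,-0.6],"twist":0,"claw":0},{"translation":[0,0,-0.8],"twist":0,"claw":0},{"translation":[0,0,-0.8],"twist":0,"claw":0},{"translation":[0,0,-0.8],"twist":0,"claw":0},{"translation":[0,-0.2,-0.8],"twist":0,"claw":0},{"translation":[0.08,-0.7,0],"twist":0,"claw":0},{"translation":[0.09,-0.8,0],"twist":0,"claw":0},{"translation":[0.09,-0.8,0],"twist":0,"claw":0},{"translation":[0.09,-0.8,0],"twist":0,"claw":0},{"translation":[0.09,-0.8,0],"twist":0,"claw":0},{"translation":[0.09,-0.8,0],"twist":0,"claw":0},{"translation":[0.09,-0.8,0],"twist":0,"claw":0},{"translation":[0.09,-0.8,0],"twist":0,"claw":0},{"translation":[0.09,-0.8,0],"twist":0,"claw":0},{"translation":[0.09,-0.8,0],"twist":0,"claw":0},{"translation":[0.05,-0.47,0],"twist":0,"claw":0},{"translation":[0,0,0],"twist":0,"claw":0},{"translation":[0,0,0],"twist":0,"claw":0},{"translation":[0,0,0],"twist":0,"claw":0}]' 15
python3 d.py .5207 .0185 .19 0
python3 - <<'E'
from h import *
t=r.snapshot("top");s=r.snapshot("side")
def crop(S,a,b,w=100,h=75): return cv2.resize(S["img"][b:b+h,a:a+w,::-1],(400,300),interpolation=cv2.INTER_CUBIC)
cv2.imwrite("pics/c3.png",np.hstack([crop(t,255,195),crop(s,220,130)]))
p=r.get_state()["tool_pos"]
for z in(.06,.0,-.009): print(z,proj(t,p-[0,0,z]).round(1),proj(s,p-[0,0,z]).round(1))
E
```

```text
clock: 7.97
tool_pos: [0.5215, 0.0171, 0.2174]
eef_rot: [1.0, -0.003, -0.0, 0.001]
contact_force: [-0.9, -0.1, -0.9]
opening: 0.2
t 7.9667 pos [0.5215 0.0171 0.2174] yaw -0.0053 tilt 0.0013 F [-0.9 -0.1 -0.9] open 0.2
units [-0.021 -0.036  0.686] twist -0.05
0.06 [302.8 231.8] [265.  177.3]
0.0 [301.8 231.6] [262.3 157.3]
-0.009 [301.7 231.6] [261.9 154.1]
```

View pics/c3.png

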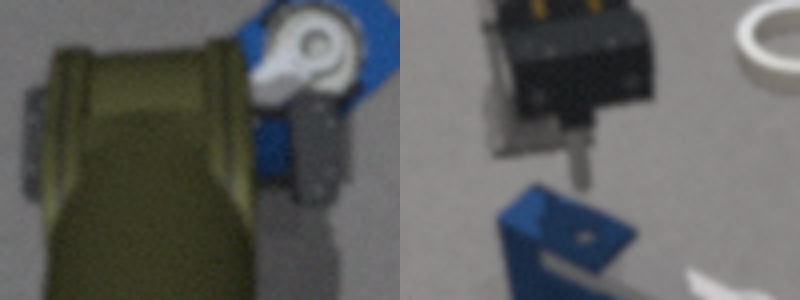

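```bash
python3 -m jog '[{"translation":[-0.02,-0.03,0.35],"twist":0,"claw":0},{"translation":[0,0,0.35],"twist":0,"claw":0},{"translation":[0,0,0],"twist":0,"claw":0},{"translation":[0,0,0],"twist":0,"claw":0}]' 15
python3 d.py .5207 .0185 .185 0
python3 - <<'E'
from h import *
im=[]
for i in range(4): s=r.snapshot("side"); im.append(s["img"].astype(float))
s["img"]=np.mean(im,0).astype(np.uint8)
save(s,"c4.png",(240,150,300,205),10)
p=r.get_state()["tool_pos"]
print(proj(s,p-[0,0,.059]).round(2),[proj(s,[.5207+a,.0185+b,.122]).round(2) for a,b in((0,0),(.002,0),(0,.002))])
E
```

```text
clock: 8.4
tool_pos: [0.5205, 0.0183, 0.1892]
eef_rot: [1.0, -0.003, -0.001, 0.0]
contact_force: [0.6, -0.3, -0.7]
opening: 0.196
t 8.4 pos [0.5205 0.0183 0.1892] yaw -0.006 tilt 0.0018 F [ 0.6 -0.3 -0.7] open 0.196
units [ 0.005 -0.006  0.105] twist -0.06
[265.83 184.69] [array([265.89, 187.74]), array([266.71, 187.59]), array([265.75, 187.2 ])]
```

View pics/c4.png

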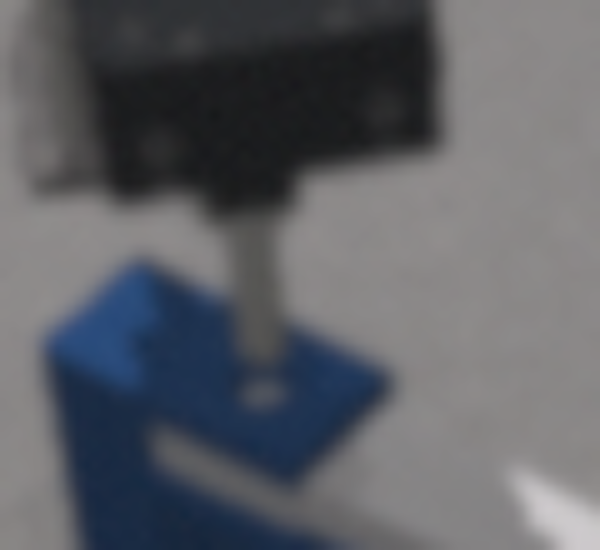

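```bash
python3 -m jog '[{"translation":[-0.01,0,0.1],"twist":0,"claw":0},{"translation":[0,0,0.1],"twist":0,"claw":0},{"translation":[0,0,0.1],"twist":0,"claw":0},{"translation":[0,0,0.1],"twist":0,"claw":0},{"translation":[0,0,0.0],"twist":0,"claw":0}]' 15
python3 d.py .5207 .0185 .131 0
```

```text
clock: 9.02
tool_pos: [0.52, 0.0196, 0.1726]
eef_rot: [1.0, -0.002, -0.001, 0.0]
contact_force: [-0.4, 0.6, -0.7]
opening: 0.2
t 9.0167 pos [0.52   0.0196 0.1726] yaw -0.0039 tilt 0.0018 F [-0.4  0.6 -0.7] open 0.2
units [0.018 0.026 1.039] twist -0.04
```

No contact force with the foot already below the fork's top face; it has entered. Continue.

```bash
python3 -m jog '[{"translation":[0,0,0.15],"twist":0,"claw":0},{"translation":[0,0,0.15],"twist":0,"claw":0},{"translation":[0,0,0.15],"twist":0,"claw":0},{"translation":[0,0,0.15],"twist":0,"claw":0},{"translation":[0,0,0.15],"twist":0,"claw":0},{"translation":[0,0,0.12],"twist":0,"claw":0},{"translation":[0,0,0.08],"twist":0,"claw":0},{"translation":[0,0,0],"twist":0,"claw":0}]' 15
python3 d.py .5207 .0185 .131 0
```

```text
clock: 9.68
tool_pos: [0.5202, 0.0195, 0.1347]
eef_rot: [1.0, -0.002, -0.001, 0.0]
contact_force: [0.2, 1.2, -1.3]
opening: 0.198
t 9.6833 pos [0.5202 0.0195 0.1347] yaw -0.0041 tilt 0.0013 F [ 0.2  1.2 -1.3] open 0.198
units [0.013 0.025 0.093] twist -0.04
```

```bash
python3 -m jog '[{"translation":[0,0,0.05],"twist":0,"claw":0},{"translation":[0,0,0.04],"twist":0,"claw":0},{"translation":[0,0,0],"twist":0,"claw":0}]' 15; python3 d.py .5207 .0185 .131 0
```

```text
clock: 9.93
tool_pos: [0.5209, 0.0195, 0.1323]
eef_rot: [1.0, -0.002, 0.0, -0.0]
contact_force: [-0.8, -0.3, 0.9]
opening: 0.2
t 9.9333 pos [0.5209 0.0195 0.1323] yaw -0.0042 tilt 0.0008 F [-0.8 -0.3  0.9] open 0.2
units [-0.004  0.026  0.033] twist -0.04
```

```bash
python3 -m jog '[{"translation":[0,0,0.04],"twist":0,"claw":0},{"translation":[0,0,0.04],"twist":0,"claw":0},{"translation":[0,0,0],"twist":0,"claw":0}]' 15; python3 d.py .5207 .0185 .131 0
```

```text
clock: 10.18
tool_pos: [0.5215, 0.0195, 0.1309]
eef_rot: [1.0, -0.002, 0.002, -0.0]
contact_force: [-3.9, 0.6, 17.8]
opening: 0.195
t 10.1833 pos [0.5215 0.0195 0.1309] yaw -0.0044 tilt 0.0031 F [-3.9  0.6 17.8] open 0.195
units [-0.021  0.026 -0.003] twist -0.04
```

```bash
python3 -m jog '[{"translation":[0,0,-0.04],"twist":0,"claw":50},{"translation":[0,0,0],"twist":0,"claw":50},{"translation":[0,0,0],"twist":0,"claw":50},{"translation":[0,0,0],"twist":0,"claw":50},{"translation":[0,0,0],"twist":0,"claw":50},{"translation":[0,0,-0.3],"twist":0,"claw":50},{"translation":[0,0,-0.6],"twist":0,"claw":50},{"translation":[0,0,-0.8],"twist":0,"claw":50},{"translation":[0,0,-0.8],"twist":0,"claw":50},{"translation":[0,-0.8,-0.3],"twist":0.1,"claw":50},{"translation":[0,-0.8,0],"twist":0.1,"claw":50},{"translation":[0,-0.8,0],"twist":0.1,"claw":50},{"translation":[0,-0.8,0],"twist":0.1,"claw":50},{"translation":[0,-0.8,0],"twist":0.1,"claw":50},{"translation":[0,-0.8,0],"twist":0,"claw":50},{"translation":[0,-0.8,0],"twist":0,"claw":50},{"translation":[0,-0.8,0],"twist":0,"claw":50},{"translation":[0,0,0],"twist":0,"claw":50},{"translation":[0,0,0],"twist":0,"claw":50}]' 20; python3 d.py .5205 .2855 .14 -0.06
python3 - <<'E'
from h import *
t=r.snapshot("top");s=r.snapshot("side")
def crop(S,a,b,w=100,h=75): return cv2.resize(S["img"][b:b+h,a:a+w,::-1],(400,300),interpolation=cv2.INTER_CUBIC)
cv2.imwrite("pics/c5.png",np.hstack([crop(t,255,195),crop(s,230,140)]))
E
```

```text
clock: 11.77
tool_pos: [0.5291, 0.2778, 0.2415]
eef_rot: [1.0, -0.026, -0.001, -0.0]
contact_force: [-0.4, -1.5, 0.5]
opening: 0.496
t 11.7667 pos [0.5291 0.2778 0.2415] yaw -0.052 tilt 0.0011 F [-0.4 -1.5  0.5] open 0.496
units [-0.225 -0.18   2.538] twist 0.08
```

View pics/c5.png

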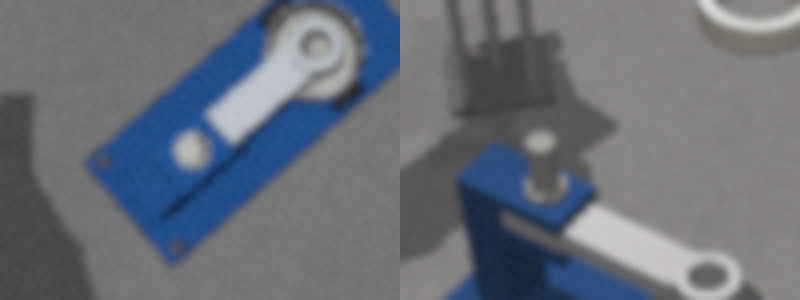

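```bash
python3 -m jog '[{"translation":[-0.22,-0.18,0.3],"twist":0.08,"claw":50},{"translation":[0,0,0.5],"twist":0,"claw":50},{"translation":[0,0,0.5],"twist":0,"claw":50},{"translation":[0,0,0.5],"twist":0,"claw":50},{"translation":[0,0,0.5],"twist":0,"claw":50},{"translation":[0,0,0.3],"twist":0,"claw":50},{"translation":[0,0,0.1],"twist":0,"claw":50},{"translation":[0,0,0],"twist":0,"claw":50},{"translation":[0,0,0],"twist":0,"claw":0},{"translation":[0,0,0],"twist":0,"claw":0},{"translation":[0,0,0],"twist":0,"claw":0},{"translation":[0,0,0],"twist":0,"claw":0},{"translation":[0,0,0],"twist":0,"claw":0},{"translation":[0,0,0],"twist":0,"claw":0},{"translation":[0,0,0],"twist":0,"claw":0}]' 30; python3 d.py .5205 .2855 .133 -0.06
```

```text
clock: 13.12
tool_pos: [0.5226, 0.2835, 0.1354]
eef_rot: [0.999, -0.032, 0.001, -0.001]
contact_force: [0.5, 0.8, 6.7]
opening: 0.246
t 13.1167 pos [0.5226 0.2835 0.1354] yaw -0.0648 tilt 0.0026 F [0.5 0.8 6.7] open 0.246
units [-0.056 -0.046  0.059] twist -0.05
```

```bash
python3 -m jog '[{"translation":[0,0,0],"twist":0,"claw":0},{"translation":[0,0,0],"twist":0,"claw":0},{"translation":[0,0,0],"twist":0,"claw":0},{"translation":[0,0,0],"twist":0,"claw":0}]' 30; python3 -m jog '[{"translation":[0,0,-0.1],"twist":0,"claw":0},{"translation":[0,0,-0.1],"twist":0,"claw":0},{"translation":[0,0,0],"twist":0,"claw":0}]' 30; python3 d.py .5205 .2855 .133 -0.06
python3 - <<'E'
from h import *
t=r.snapshot("top");s=r.snapshot("side")
def crop(S,a,b,w=100,h=75): return cv2.resize(S["img"][b:b+h,a:a+w,::-1],(400,300),interpolation=cv2.INTER_CUBIC)
cv2.imwrite("pics/c6.png",crop(s,205,85))
E
```

```text
clock: 13.45
tool_pos: [0.5226, 0.2835, 0.1354]
eef_rot: [0.999, -0.032, 0.001, -0.001]
contact_force: [1.2, 0.3, 6.5]
opening: 0.253
clock: 13.7
tool_pos: [0.5219, 0.2837, 0.143]
eef_rot: [0.999, -0.032, 0.0, -0.001]
contact_force: [1.4, 2.2, 1.0]
opening: 0.251
t 13.7 pos [0.5219 0.2837 0.143 ] yaw -0.0645 tilt 0.0013 F [1.4 2.2 1. ] open 0.251
units [-0.037 -0.043  0.249] twist -0.04
```

View pics/c6.png

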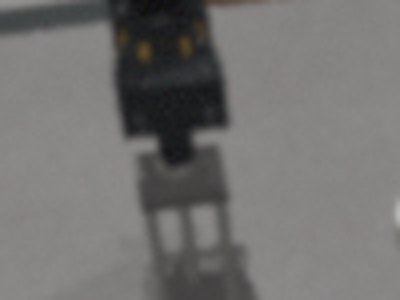

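```bash
python3 -m jog '[{"translation":[0,0,0.1],"twist":0,"claw":0},{"translation":[0,0,0.09],"twist":0,"claw":0},{"translation":[0,0,0],"twist":0,"claw":40},{"translation":[0,0,0],"twist":0,"claw":40},{"translation":[0,0,0],"twist":0,"claw":40},{"translation":[0,0,0],"twist":-0.5,"claw":40},{"translation":[0,0,0],"twist":-0.5,"claw":40},{"translation":[0,0,0],"twist":0,"claw":0},{"translation":[0,0,0],"twist":0,"claw":0},{"translation":[0,0,0],"twist":0,"claw":0},{"translation":[0,0,0],"twist":0,"claw":0},{"translation":[0,0,0],"twist":0,"claw":0},{"translation":[0,0,0],"twist":0,"claw":0},{"translation":[0,0,0],"twist":0,"claw":0}]' 30; python3 d.py .5205 .2855 .133 -0.06
```

```text
clock: 14.97
tool_pos: [0.5218, 0.2835, 0.1347]
eef_rot: [1.0, 0.02, 0.0, -0.0]
contact_force: [0.8, 2.7, -1.7]
opening: 0.227
t 14.9667 pos [0.5218 0.2835 0.1347] yaw 0.04 tilt 0.0008 F [ 0.8  2.7 -1.7] open 0.227
units [-0.03  -0.05   0.042] twist 0.96
```

```bash
python3 -m jog '[{"translation":[0,0,-0.4],"twist":0,"claw":0},{"translation":[0,0,-0.7],"twist":0,"claw":0},{"translation":[0,0,-0.8],"twist":0,"claw":0},{"translation":[0,0,-0.8],"twist":0,"claw":0},{"translation":[0,0,-0.6],"twist":0,"claw":0},{"translation":[0,0,-0.4],"twist":0,"claw":0},{"translation":[0,0,0],"twist":0,"claw":0}]' 30; python3 -m jog '[{"translation":[0.06,0.35,0],"twist":0,"claw":0},{"translation":[0.11,0.6,0],"twist":0,"claw":0},{"translation":[0.11,0.6,0],"twist":0,"claw":0},{"translation":[0.11,0.6,0],"twist":0,"claw":0},{"translation":[0.11,0.6,0],"twist":0,"claw":0},{"translation":[0.11,0.6,0],"twist":0,"claw":0},{"translation":[0.11,0.6,0],"twist":0,"claw":0},{"translation":[0.11,0.6,0],"twist":0,"claw":0},{"translation":[0.11,0.6,0],"twist":0,"claw":0},{"translation":[0.11,0.6,0],"twist":0,"claw":0},{"translation":[0.11,0.6,0],"twist":0,"claw":0},{"translation":[0.11,0.6,0],"twist":0,"claw":0},{"translation":[0.11,0.6,0],"twist":0,"claw":0},{"translation":[0.11,0.6,0],"twist":0,"claw":0},{"translation":[0.06,0.5,0],"twist":0,"claw":0},{"translation":[0.04,0.3,0],"twist":0,"claw":0},{"translation":[0,0,0],"twist":0,"claw":0},{"translation":[0,0,0],"twist":0,"claw":0}]' 30; python3 d.py .5995 -.0717 .255 0.04
```

```text
clock: 15.55
tool_pos: [0.5231, 0.2829, 0.2861]
eef_rot: [1.0, 0.019, 0.003, -0.001]
contact_force: [0.6, -0.0, -1.5]
opening: 0.229
clock: 17.05
tool_pos: [0.5984, -0.0725, 0.2814]
eef_rot: [1.0, 0.019, -0.001, -0.0]
contact_force: [-0.9, 1.2, -1.0]
opening: 0.225
t 17.05 pos [ 0.5984 -0.0725  0.2814] yaw 0.0385 tilt 0.0029 F [-0.9  1.2 -1. ] open 0.225
units [ 0.029 -0.018  0.661] twist -0.01
```

```bash
python3 -m jog '[{"translation":[0.03,-0.02,0.3],"twist":0,"claw":0},{"translation":[0,0,0.3],"twist":0,"claw":0},{"translation":[0,0,0.06],"twist":0,"claw":0},{"translation":[0,0,0],"twist":0,"claw":0},{"translation":[0,0,0],"twist":0,"claw":0},{"translation":[0,0,0],"twist":0,"claw":0}]' 30; python3 d.py .5995 -.0717 .255 0.04
python3 - <<'E'
from h import *
im=[];ps=[]
for i in range(6): s=r.snapshot("side"); im.append(s["img"].astype(float)); ps.append(r.get_state()["tool_pos"])
s["img"]=np.mean(im,0).astype(np.uint8); np.save("s.npy",s["img"])
save(s,"c7.png",(265,140,345,220),7.5)
p=np.mean(ps,0); print(p.round(4))
for dz in(0,.0107,.05,.1,.1197): print(dz,proj(s,p-[0,0,dz]).round(2))
print("sleeve",proj(s,[.5995,-.0717,.116]).round(2),[proj(s,np.array([.5995,-.0717,.116])+d).round(2) for d in([.002,0,0],[0,.002,0])])
E
```

```text
clock: 17.55
tool_pos: [0.601, -0.0707, 0.257]
eef_rot: [1.0, 0.02, 0.001, -0.0]
contact_force: [0.1, 0.5, -0.8]
opening: 0.23
t 17.55 pos [ 0.601  -0.0707  0.257 ] yaw 0.0408 tilt 0.0011 F [ 0.1  0.5 -0.8] open 0.23
units [-0.038  0.025  0.049] twist 0.01
[ 0.6009 -0.0712  0.2569]
0 [306.02 161.47]
0.0107 [306.13 165.49]
0.05 [306.5 179.6]
0.1 [306.94 196.17]
0.1197 [307.1  202.32]
sleeve [306.73 208.99] [array([307.57, 208.81]), array([306.52, 208.38])]
```

View pics/c7.png

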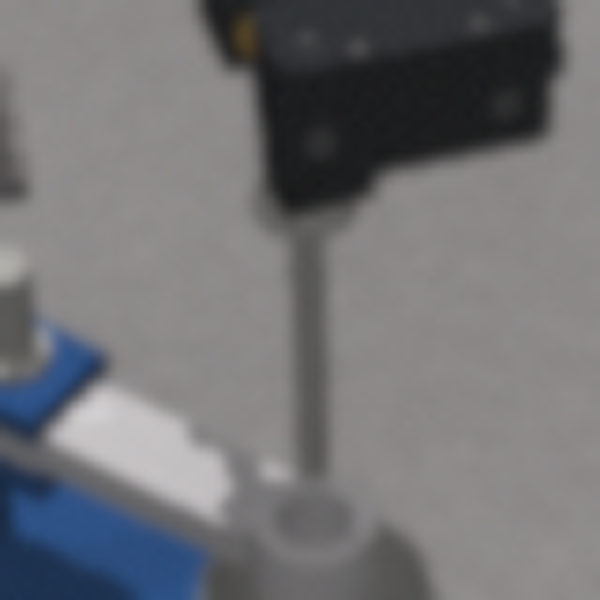

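```bash
python3 - <<'E'
import numpy as np
g=np.load("s.npy").mean(2)
for v in (175,180,185,190,195,198):
    row=g[v,298:316]; bg=np.r_[row[:4],row[-4:]].mean(); w=np.clip(bg-row-6,0,None); print(v,(w*np.arange(298,316)).sum()/w.sum())
np.set_printoptions(linewidth=200)
print(np.arange(294,322));
for v in range(198,217): print(v,g[v,294:322].round().astype(int))
E
```

```text
175 305.5937631689844
180 305.7215962441315
185 305.859649122807
190 306.06115107913666
195 306.1303841676368
198 306.15449915110355
[294 295 296 297 298 299 300 301 302 303 304 305 306 307 308 309 310 311 312 313 314 315 316 317 318 319 320 321]
198 [133 134 135 137 139 140 141 141 137 128 110  94  87  88 103 125 135 136 138 138 138 137 137 136 135 135 135 137]
199 [137 131 131 134 136 140 142 140 138 129 112  94  87  87 103 126 135 137 137 138 139 138 137 136 135 135 136 137]
200 [152 133 126 127 132 138 144 143 139 131 114  96  87  87 103 126 136 137 137 138 138 138 138 138 137 135 136 138]
201 [167 138 123 122 127 140 154 154 146 135 116  98  88  88 104 127 135 137 136 138 138 138 139 138 137 136 136 138]
202 [174 145 124 120 124 142 163 168 159 145 122 101  92  92 106 126 134 136 135 136 138 138 139 139 138 137 137 139]
203 [179 154 129 119 122 136 157 164 160 148 127 108 101 102 112 126 133 134 134 134 137 139 140 140 139 138 138 140]
204 [184 163 136 120 119 125 134 138 138 133 122 114 110 111 117 125 130 132 132 133 135 139 139 140 138 138 139 139]
205 [180 160 133 120 117 11
[... 688 characters left out ...]
3 103 104 103 104 111 118 117 112 105 104 105 106 107 106 107 109 114 119 121 113  99  93  97 107 119 130 138]
212 [100  99  99  98  97 104 113 118 117 113 111 111 111 112 112 114 117 118 117 113 103  92  87  88  93 105 120 132]
213 [ 96  98  99  96  94  98 107 115 119 120 118 119 119 119 119 119 120 118 113 104  95  89  86  84  87  93 106 123]
214 [ 89  91  94  93  92  94 101 107 115 116 119 119 120 120 120 119 116 112 105  99  93  87  85  84  84  85  96 113]
215 [ 80  82  85  88  89  94  99 103 107 110 112 114 114 115 113 112 108 105 101  97  92  88  85  85  84  83  90 106]
216 [ 76  77  80  82  86  92  98 102 104 105 107 109 110 109 108 106 105 103  99  97  92  88  85  85  83  82  85  99]
```

```bash
python3 -m jog '[{"translation":[0,0.02,0],"twist":0,"claw":0},{"translation":[0,0,0.1],"twist":0,"claw":0},{"translation":[0,0,0.1],"twist":0,"claw":0},{"translation":[0,0,0.1],"twist":0,"claw":0},{"translation":[0,0,0.1],"twist":0,"claw":0},{"translation":[0,0,0.1],"twist":0,"claw":0},{"translation":[0,0,0.1],"twist":0,"claw":0},{"translation":[0,0,0],"twist":0,"claw":0},{"translation":[0,0,0],"twist":0,"claw":0}]' 30; python3 d.py .6009 -.072 .169 0.04
python3 - <<'E'
from h import *
im=[];ps=[]
for i in range(6): s=r.snapshot("side"); im.append(s["img"].astype(float)); ps.append(r.get_state()["tool_pos"])
s["img"]=np.mean(im,0).astype(np.uint8); np.save("s2.npy",s["img"]); print(np.mean(ps,0).round(4))
save(s,"c8.png",(285,180,335,225),12)
g=s["img"].mean(2)
for v in (190,194,198):
    row=g[v,298:316]; bg=np.r_[row[:3],row[-4:]].mean(); w=np.clip(bg-row-6,0,None); print(v,(w*np.arange(298,316)).sum()/w.sum())
E
```

```text
clock: 18.6
tool_pos: [0.6005, -0.0721, 0.232]
eef_rot: [1.0, 0.02, -0.0, 0.0]
contact_force: [-0.1, 0.4, -0.9]
opening: 0.228
t 18.6 pos [ 0.6005 -0.0721  0.232 ] yaw 0.0399 tilt 0.0006 F [-0.1  0.4 -0.9] open 0.228
units [ 0.009 -0.002  1.575] twist -0.0
[ 0.6008 -0.0721  0.2325]
190 306.03302752293575
194 306.12126865671644
198 306.19784172661866
```

View pics/c8.png

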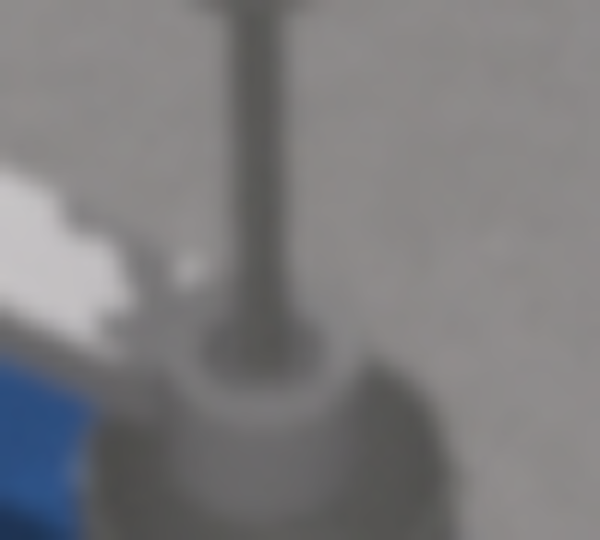

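```bash
python3 -m jog '[{"translation":[0,0,0.1],"twist":0,"claw":0},{"translation":[0,0,0.1],"twist":0,"claw":0},{"translation":[0,0,0.1],"twist":0,"claw":0},{"translation":[0,0,0.1],"twist":0,"claw":0},{"translation":[0,0,0.1],"twist":0,"claw":0},{"translation":[0,0,0.1],"twist":0,"claw":0},{"translation":[0,0,0.1],"twist":0,"claw":0},{"translation":[0,0,0.1],"twist":0,"claw":0},{"translation":[0,0,0.1],"twist":0,"claw":0},{"translation":[0,0,0.1],"twist":0,"claw":0},{"translation":[0,0,0.1],"twist":0,"claw":0},{"translation":[0,0,0.1],"twist":0,"claw":0},{"translation":[0,0,0.1],"twist":0,"claw":0},{"translation":[0,0,0.1],"twist":0,"claw":0},{"translation":[0,0,0.1],"twist":0,"claw":0},{"translation":[0,0,0.06],"twist":0,"claw":0},{"translation":[0,0,0],"twist":0,"claw":0},{"translation":[0,0,0],"twist":0,"claw":0},{"translation":[0,0,0],"twist":0,"claw":0},{"translation":[0,0,0],"twist":0,"claw":0}]' 30; python3 -m jog '[{"translation":[0,0,0],"twist":0,"claw":0},{"translation":[0,0,0],"twist":0,"claw":0},{"translation":[0,0,0],"twist":0,"claw":0},{"translation":[0,0,0],"twist":0,"claw":0},{"translation":[0,0,0],"twist":0,"claw":0},{"translation":[0,0,0],"twist":0,"claw":0}]' 30; python3 d.py .6009 -.072 .169 0.04
python3 - <<'E'
from h import *
im=[];ps=[]
for i in range(6): s=r.snapshot("side"); im.append(s["img"].astype(float)); ps.append(r.get_state()["tool_pos"])
s["img"]=np.mean(im,0).astype(np.uint8); print(np.mean(ps,0).round(4),np.abs(r.get_state()["qd"]).max())
save(s,"c9.png",(250,165,330,225),10)
E
```

```text
clock: 20.57
tool_pos: [0.6009, -0.0722, 0.1702]
eef_rot: [1.0, 0.02, 0.0, 0.0]
contact_force: [-0.2, 0.8, -0.1]
opening: 0.228
clock: 21.07
tool_pos: [0.6007, -0.0721, 0.1699]
eef_rot: [1.0, 0.02, 0.0, 0.0]
contact_force: [0.2, -0.1, -1.4]
opening: 0.227
t 21.0667 pos [ 0.6007 -0.0721  0.1699] yaw 0.0398 tilt 0.0001 F [ 0.2 -0.1 -1.4] open 0.227
units [ 0.005 -0.003  0.023] twist -0.0
[ 0.6007 -0.0721  0.1699] 0.0012441350233069871
```

View pics/c9.png

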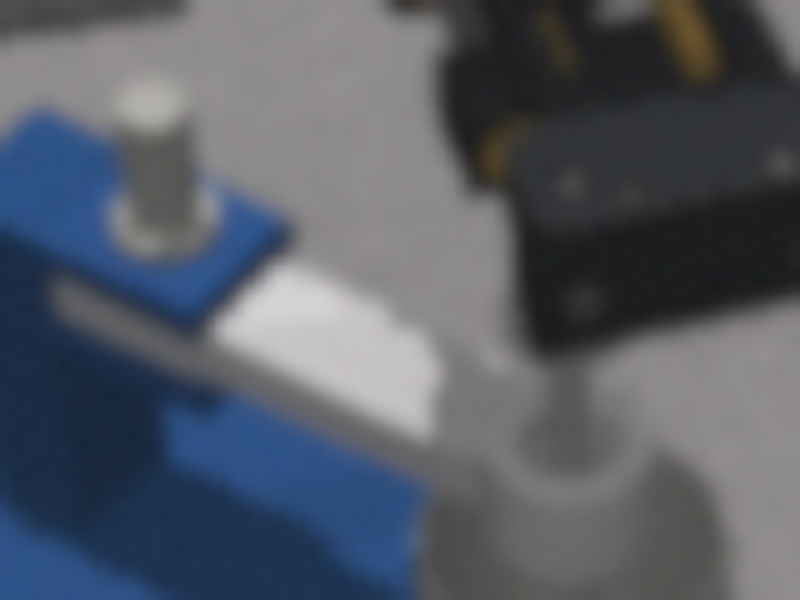

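```bash
python3 -m jog '[{"translation":[0.015,0,0],"twist":0,"claw":0},{"translation":[0,0,0],"twist":0,"claw":0},{"translation":[0,0,0],"twist":0,"claw":0},{"translation":[0,0,0],"twist":0,"claw":0},{"translation":[0,0,0],"twist":0,"claw":0},{"translation":[0,0,0],"twist":0,"claw":0},{"translation":[0,0,0],"twist":0,"claw":0},{"translation":[0,0,0],"twist":0,"claw":0}]' 30; python3 - <<'E'
from h import *
im=[]
for i in range(6): s=r.snapshot("side"); im.append(s["img"].astype(float))
g=np.mean(im,0).mean(2)
for v in range(202,212): print(v,g[v,298:316].round().astype(int))
E
```

```text
clock: 22.03
tool_pos: [0.6013, -0.0721, 0.1699]
eef_rot: [1.0, 0.02, 0.0, 0.0]
contact_force: [-0.2, 0.3, -1.4]
opening: 0.224
202 [125 130 129 126 124 119 109  94  88  88  95 111 125 133 136 137 138 140]
203 [120 120 120 122 122 120 112  97  88  89  96 112 124 130 133 135 138 140]
204 [119 118 118 120 119 118 110  96  88  88  94 108 119 123 126 131 136 140]
205 [118 119 118 119 118 115 106  95  88  88  93 104 114 119 122 127 134 138]
206 [119 119 119 118 114 109 101  93  88  88  90 100 109 115 119 123 130 135]
207 [119 120 119 115 106 101  97  92  89  87  90  96 103 108 117 123 127 132]
208 [120 121 120 112 101  96  96  92  89  87  88  93  98 105 115 121 124 128]
209 [119 120 119 112 101  97  95  91  88  88  87  92  98 105 114 119 120 118]
210 [113 118 120 115 105  99  96  92  89  88  88  92 100 108 115 119 114 107]
211 [105 112 119 118 112 106 101  96  93  91  92  98 106 113 118 117 109  97]
```

```bash
python3 -c "
from plant import r
print(r.finish_job()); s=r.get_state(); print(s['clock'],s['tool_pos'],s['contact_force'],s['opening'])"
```

```text
the job is handed in; nothing more can be done
None
the job is handed in; nothing more can be done
```

The pin is locked in the fork and the probe is hanging inside the tin, still held by the gripper. I handed the job in at about 22.3 s of the 72 s allowed. The hand-in gives no verdict, so this rests on my own checks.

**Pin:** I took the silver pin from the block and left the blue and two yellow look-alikes alone. I pushed it down until the force rose to 18 N at the expected seated height, then let go. Pictures afterwards show it upright with its collar on the fork.

**Probe:** My first grip on the handle was skewed: the jaws stopped at 22 mm on a 20 mm handle. I set it back in the rack, turned the gripper 6° and gripped again, and the opening then read 20.0 mm. I lowered it through the sleeve in steps and saw no contact force (readings stayed within about 1.5 N of zero, the sensor's noise).

**Last checks before hand-in:**
- **Depth:** the tip works out at about 66 mm below the sleeve mouth. This comes from the tool height, because the tip cannot be seen inside the tin.
- **Centring:** the second-to-last picture showed the rod about 1 mm off the sleeve axis by eye, so I moved it 0.6 mm. The final pixel measurement put it within about 1 mm sideways. In depth away from the camera I know it only to about 1–2 mm.
- **Disagreement:** the top and side cameras differed by about 3 mm on where the sleeve is. I used the side camera to compare the rod with the sleeve in the same picture.
- **Not checked:** I did not measure the can, tape roll and sanding block again at the end. The arm's path stayed well clear of them.

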